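# Tug-test a snap-in timer arbor on the pull stand

## Task

Check that the snap-in timer arbor with the round disc head is retained in its brass housing: grip its shank and pull it straight up with about 12 N, which raises its sprung nest about 16 mm, to the index tab on the stand's post, and hold it there for a full second. Do not pull much harder than that; then lower the nest gently all the way back down and only then let go. Leave the other arbor, the one with the flat wing-key head, alone.

Things in the scene. Friction and masses are not known exactly. Their poses are not given: they have to be found in the camera images.
- arbor_disc: Arbor to test: upright 14 mm steel shank, bare for 44 mm, with a round disc head 24 mm across, 5 mm thick. Held fast endways (it can turn stiffly) in a brass housing drum (54 mm across, 22 mm tall) on a metal nest plate (76 x 62 mm) on a grey stand block (100 x 80 x 40 mm). Origin: shank axis, 22 mm above the drum and 22 mm below the head, 101 mm above the table; z up. Nothing beside it is higher than the drum.
- sled_disc (a joint): Lift in m of the nest carrying drum and disc-headed arbor: 0 = down on its stop (start), up to 0.035. It moves straight up only, against a spring that returns it: pull about 4 N to start, plus 0.5 N per mm, so 12 N at 0.016, where the pointer on the nest's edge is level with the bright tab on the stand's post.
- arbor_key: Arbor to leave alone: same shank, drum, nest and stand, but topped by an upright flat wing key 34 mm long (along x), 8 mm thick, 10 mm tall. Origin as for arbor_disc. The two stands may swap places and are turned by up to 35 degrees.
- sled_key (a joint): Lift in m of the nest carrying the wing-key arbor: 0 = down on its stop; must stay there.

How it is judged (in metres and radians):
On the way:
1. The disc-headed arbor is gripped and pulled up so that its nest is raised 8 to 25 mm (a pull of 8 to 16.5 N), held for 0.8 s (value of joint sled_disc between 0.008 and 0.025 m and contact force between the fingers and arbor_disc above 3 N), for 0.8 s.
At the end, for the whole second after the job is handed in: After the tug, the nest of the disc-headed arbor is back down on its stop (within 3 mm) with the arbor let go, and the nest of the wing-key arbor is down (within 3 mm) (value of joint each of sled_disc, sled_key below 0.003 m and contact force between the fingers and arbor_disc below 0.5 N); the robot touches nothing.
It fails at once if The disc-headed arbor is pulled too hard: its nest is raised more than 28 mm (18 N) (value of joint sled_disc above 0.028 m).
It fails at once if The nest is let snap back: it comes down faster than 0.45 m/s (velocity of joint sled_disc below -0.45 m/s).
It fails at once if The wing-key arbor is gripped or pushed by the fingers (more than 3 N) or its nest is raised more than 4 mm (value of joint sled_key above 0.004 m or contact force between the fingers and arbor_key above 3 N).
It also fails if it takes over 35 s, if anything falls off the work surface, if the arm or the gripper's body presses on something with over 40 N, if the wrist force passes 120 N, or if a joint passes its speed limit or range.

## Robot

A 6-joint arm with a two-finger parallel gripper is mounted at the origin on the work surface. World frame = base frame: x ahead of the robot, y to its left, z up, the work surface at z = 0. Lengths are in mm, angles in rad, forces in N, time in s.
With the tool pointing down it reaches from about 350 to 775 mm from the base axis. Payload 7.3 kg.
Tool frame: the origin (TCP) lies midway between the tips of the shut fingers; the grasp point (between the pads) lies 19 mm behind it; x points along the fingers, y is the direction in which the jaws open and shut, and the axes are right-handed (so a half turn about x gives the same grasp; the last joint's range is limited). The gripper opens to 92 mm and grips with 3 to 60 N. Pads are 19 mm wide; open, the fingers measure 130 mm over their backs; the gripper's body (75 mm by 190 mm) begins 47 mm behind the grasp point.
Start: joints at [1.089, 0.342, 1.524, -0, 1.275, -0.146], TCP at [172.986, 495.702, 226.741] pointing down, gripper open.
Joint ranges: [-2.53, 2.53], [-0.77, 2.02], [0.04, 2.7], [-1, 4.14], [0.28, 2.66], [-3.11, 3.11]. Speed limits (rad/s): [2.57, 2.57, 3.14, 3.14, 3.14, 3.14].

## Interface

Orientations are given as [roll, pitch, yaw] about the fixed x, y, z axes, in that order (R = Rz(yaw) Ry(pitch) Rx(roll)).
In Python, from plant import get_obs, capture, close_job gives the robot as it stands. The module is installed in compiled form; this text tells all that it offers.
- The arm moves only by the tool send_rows, never from a script. Its argument "moves" is a list of rows, each a list of 4 numbers: the shift along the tool's x, y, z in mm, then the turn about the tool's x in degrees. In form: [[tx, ty, tz, yaw], ...]. A call has 1 to 8 rows; each row shifts and turns the commanded pose from where the row before left it, along the tool's axes as they then stand; what a row does not reach is not made up. A row lasts 1/8 s, in which the tool goes at most 62.5 mm and 10.7 degrees, less where a joint would pass 70% of its speed; a pose out of reach is approached as far as the arm can. A call with a gripper value outside its range is refused whole. "hand" is the opening, from 0 (shut) to 1 (fully open), set as the call begins (left out, the last holds). The fingers move at their own pace and stop on an object; the grip force is fixed at half the most. Time passes only in rows, so rows that do not move let the fingers close. It gives the time, the measured TCP pose, the force and the opening at its end, in the units of the state.
- get_obs(): the state, without advancing time (a new reading comes with each control period).
- capture(name): name is "side" or "top" or "wrist"; returns a dict with "image" (384x512x3 uint8, red, green, blue), "K" (3x3 intrinsics, pixels), "position" and "attitude" of the camera in the world; the wrist camera has in their place "mount" (4x4, takes a point from camera to tool coordinates, whose origin is the TCP and whose axes are the tool frame's). Camera axes: x right, y down, z forward; pixel columns grow to the right and rows downward; lengths in mm; the calibration is good to about 2 mm. A picture is of the moment at which its call begins: read the wrist's pose just before it. There is no depth.
- close_job(): hands the job in, once; it reports no verdict.
The state is a dict: "time": time; "joint_positions": joint angles; "dq": joint speeds; "tau": joint torques, N m; "tool_pos": TCP position; "tcp_rot": TCP orientation; "contact_force": force on the tool from outside, world axes, zero at the start; "moment": the same for the moment, N m; "grip_width": finger opening in mm.
Only numpy, scipy, OpenCV 4.12 (cv2) and the standard library are available. Lean on these libraries where they do the work, as an engineer would, in place of code of your own. Each camera call takes 0.05 s, during which the arm holds its last target. There are 200 camera calls.

## Working session

There is one attempt and no reset: what is moved stays moved. The work goes in short steps, Python scripts to look and compute and a tool call to move; the robot and the scene stay as the last step left them, time stands still between calls to the robot, and variables do not carry over. Pictures are saved under pics/ and viewed, about 8 in all and at most 12, crops included, and the job is handed in when it is done.

Besides the shell and the picture viewer there is one more tool, called after ">>>" by a JSON object that holds its "method" and its "body". send_rows: Moves the arm, as the interface text tells. Its arguments: {"type":"object","properties":{"moves":{"type":"array","items":{"type":"array","items":{"type":"number"}}},"hand":{"type":"number"}},"required":["moves"]}

```bash
mkdir -p pics
python3 - <<'E'
from plant import *
import cv2,numpy as np,pickle
o=get_obs();print({k:np.round(v,3) for k,v in o.items()})
d={}
for n in("top","side"):
    c=capture(n);d[n]=c;print(n,{k:np.round(v,3).tolist() for k,v in c.items() if k!="image"})
pickle.dump(d,open("c.pkl","wb"))
for n in d: cv2.imwrite(f"pics/{n}0.png",d[n]["image"][:,:,::-1])
E
```

```text
{'time': np.float64(0.0), 'joint_positions': array([ 1.089,  0.343,  1.525,  0.   ,  1.275, -0.146]), 'dq': array([ 0.001,  0.001, -0.001,  0.001, -0.   ,  0.001]), 'tau': array([  0.   , -43.124, -24.422,   0.072,   0.056,  -0.   ]), 'tool_pos': array([172.774, 495.345, 226.062]), 'tcp_rot': array([-1.742,  1.569, -2.078]), 'contact_force': array([-0.005, -0.8  ,  0.214]), 'moment': array([ 0.024, -0.008,  0.002]), 'grip_width': np.float64(92.222)}
top {'K': [[462.33, 0.0, 255.672], [0.0, 462.33, 195.612], [0.0, 0.0, 1.0]], 'position': [409.512, -4.118, 829.725], 'attitude': [-2.934, -0.003, -1.486]}
side {'K': [[394.368, 0.0, 252.565], [0.0, 394.368, 189.229], [0.0, 0.0, 1.0]], 'position': [541.373, -523.516, 531.675], 'attitude': [-2.248, 0.02, -0.062]}
```

View pics/top0.png

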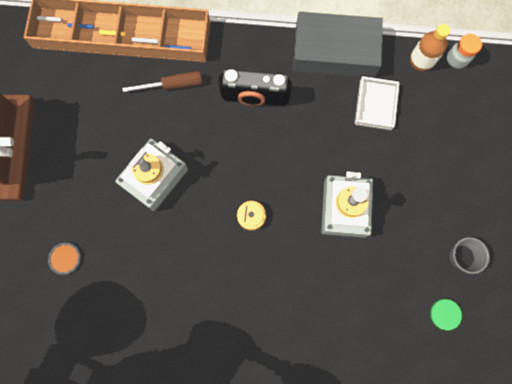

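View pics/side0.png

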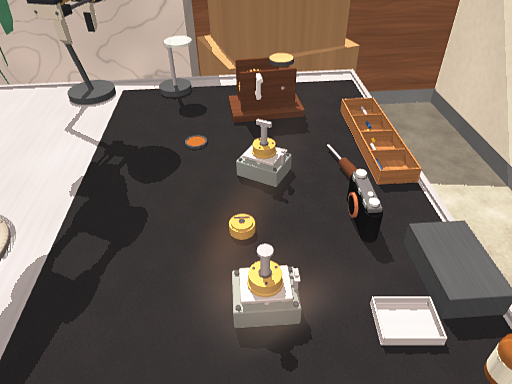

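The top view shows the disc-headed arbor on the right stand, with its head near (360,192). The wing key is on the left stand near (145,165). In the side view the disc head is at about (265,250), on the near stand. I'll enlarge both heads to measure them.

```bash
cat > h.py <<'E'
import numpy as np
from scipy.spatial.transform import Rotation as R
def ray(c,u,v):
    d=R.from_euler("xyz",c["attitude"]).as_matrix()@np.linalg.solve(c["K"],[u,v,1.]);return np.array(c["position"]),d/np.linalg.norm(d)
def plane(c,u,v,z):
    p,d=ray(c,u,v);return p+d*(z-p[2])/d[2]
def cross(a,b):
    (p,d),(q,e)=a,b;s=np.linalg.lstsq(np.c_[d,-e],q-p,rcond=None)[0];x,y=p+s[0]*d,q+s[1]*e
    return (x+y)/2,np.linalg.norm(x-y)
E
python3 - <<'E'
import pickle,cv2,numpy as np
from h import *
d=pickle.load(open("c.pkl","rb"))
t=d["top"]["image"][165:245,315:405];s=d["side"]["image"][235:325,220:310]
cv2.imwrite("pics/crop1.png",np.hstack([cv2.resize(x,(400,400),interpolation=0) for x in (t,s)])[:,:,::-1])
p,e=cross(ray(d["top"],360,192),ray(d["side"],265,250));print(p,e,plane(d["top"],360,192,126),plane(d["side"],265,250,126))
E
```

```text
[ 574.97554615 -154.80937423  127.7097458 ] 3.7129294566688382 [ 577.27266664 -155.00075346  126.        ] [ 573.28028966 -153.84801785  126.        ]
```

View pics/crop1.png

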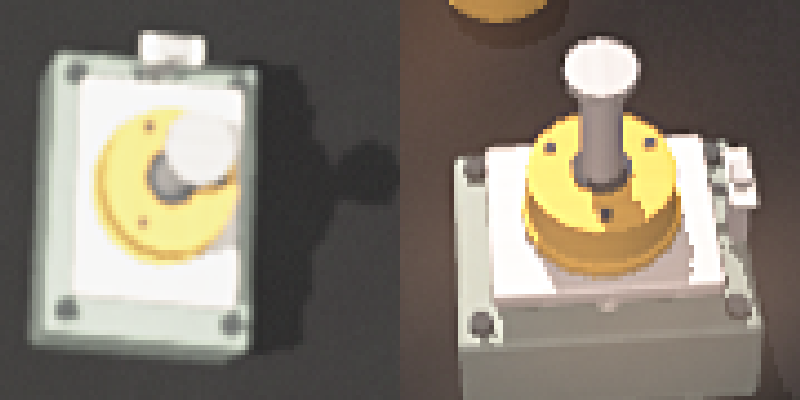

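The crop shows the round head centred at (201,150) in the top half and (602,67) in the side half. The drum's top face is at about (169,180) in the top half and (603,172) in the side half.

Run:
```python
import pickle
from h import *
from plant import get_obs
d=pickle.load(open("c.pkl","rb"));t,s=d["top"],d["side"]
print("head",plane(t,360.2,195,128),plane(s,265.5,250.1,128),cross(ray(t,360.2,195),ray(s,265.5,250.1)))
print("drum",plane(t,315+169/4.444,165+180/5,79),plane(s,220+203/4.444,235+172/4.444,79))
o=get_obs();M=R.from_euler("xyz",o["tcp_rot"]).as_matrix();print(M.round(3))
print(M.T@(np.array([572,-155,180])-o["tool_pos"]))
```

```text
head [ 572.05233397 -155.06498053  128.        ] [ 573.7894619 -155.9086518  128.       ] (array([ 573.09306209, -155.21660318,  126.97152382]), np.float64(1.577720547399261))
drum [ 572.22170346 -154.15260218   79.        ] [ 573.97465328 -156.83249276   79.        ]
[[-0.001  0.329  0.944]
 [-0.001  0.944 -0.329]
 [-1.    -0.001 -0.   ]]
[  46.68761914 -482.47076696  591.18629834]
```

>>> {"method": "send_rows", "body": {"moves": [[0,-30,37,0],[0,-30,37,0],[0,-30,37,0],[0,-30,37,0],[0,-30,37,0],[0,-30,37,0],[0,-30,37,0],[0,-30,37,0]], "hand": 1}}

```text
time: 1.1
tool_pos: [373.8, 170.1, 226.6]
tcp_rot: [2.872, 1.571, 2.536]
contact_force: [0.6, 0.7, -0.6]
grip_width: 91.6
```

>>> {"method": "send_rows", "body": {"moves": [[0,-30,37,0],[0,-30,37,0],[0,-30,37,0],[0,-30,37,0],[0,-30,37,0],[0,-30,37,0],[0,-30,37,0],[0,0,0,0]]}}

```text
time: 2.1
tool_pos: [549.4, -114.6, 225.5]
tcp_rot: [-2.801, 1.57, -3.14]
contact_force: [0.0, 0.1, -0.3]
grip_width: 91.8
```

```bash
cat >> h.py <<'E'
def to(p):
    from plant import get_obs
    o=get_obs();M=R.from_euler("xyz",o["tcp_rot"]).as_matrix()
    print("t",o["time"],"tcp",o["tool_pos"].round(1),"f",np.round(o["contact_force"],1),"w",o["grip_width"],"go",(M.T@(np.array(p)-o["tool_pos"])).round(1),M[:,0].round(3))
    return o,M
def wcap(f,o,M):
    from plant import capture
    import cv2
    c=capture("wrist");m=np.array(c["mount"]);W=M@m[:3,:3]
    c["position"]=o["tool_pos"]+M@m[:3,3];c["attitude"]=R.from_matrix(W).as_euler("xyz")
    cv2.imwrite(f,c["image"][:,:,::-1]);return c
def proj(c,p):
    q=np.array(c["K"])@R.from_euler("xyz",c["attitude"]).as_matrix().T@(np.array(p)-c["position"]);return q[:2]/q[2]
E
python3 - <<'E'
from h import *
import pickle
o,M=to([573,-155.5,180]);c=wcap("pics/w1.png",o,M);pickle.dump(c,open("w1.pkl","wb"))
print(proj(c,[573,-155.5,128]),proj(c,[573,-155.5,79]),c["position"])
E
```

```text
t 2.1 tcp [ 549.4 -114.6  225.5] f [ 0.   0.1 -0.3] w 91.78269010489916 go [ 45.5 -30.7  35.9] [-0.001 -0.    -1.   ]
[221.24521209 233.17818208] [226.10834924 215.10368917] [481.40548137 -91.23885962 384.21591075]
```

View pics/w1.png

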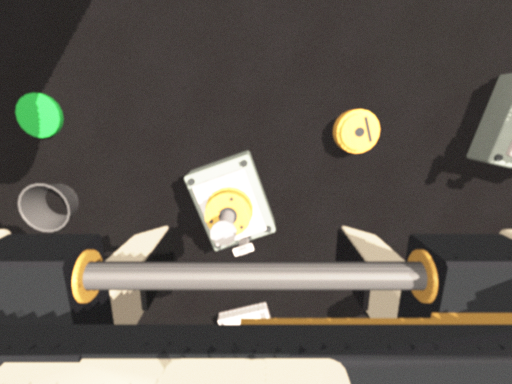

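The wrist view shows the disc head at about (221,231), against a prediction of (221,233). The drum is at (228,212), so the estimate holds. I'll move over the arbor and down partway.

>>> {"method": "send_rows", "body": {"moves": [[0,-15.5,18,0],[0,-15.2,18,0],[20,0,0,0],[25,0,0,0],[0,0,0,0]]}}

```text
time: 2.78
tool_pos: [571.0, -151.1, 180.0]
tcp_rot: [3.012, 1.566, 2.678]
contact_force: [-0.5, 0.6, 0.8]
grip_width: 92.3
```

Run:
```python
from h import *
o,M=to([572.7,-155.5,86]);c=wcap("pics/w2.png",o,M)
print(proj(c,[573,-155.5,128]),proj(c,[573,-155.5,79]))
```

```text
t 2.775 tcp [ 571.  -151.1  180. ] f [-0.5  0.6  0.8] w 92.2629491041827 go [94.  -3.7  3.6] [-0.004  0.002 -1.   ]
[250.48056104 216.56607671] [251.13653446 198.0917814 ]
```

View pics/w2.png

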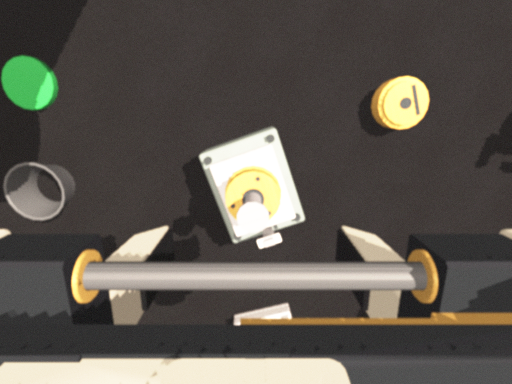

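The head is at (253,216), about 2.5 px (roughly 2 mm) along tool +y from the prediction. I'll correct for that and descend.

>>> {"method": "send_rows", "body": {"moves": [[10,-2,3.5,0],[20,0,0,0],[20,0,0,0],[20,0,0,0],[14,0,0,0],[8,0,0,0],[0,0,0,0]]}}

```text
time: 3.7
tool_pos: [575.2, -155.9, 89.5]
tcp_rot: [2.868, 1.57, 2.532]
contact_force: [-0.1, -0.1, -0.8]
grip_width: 91.8
```

Run:
```python
from h import *
import cv2
from plant import capture
o,M=to([572.7,-155.5,86]);c=capture("side")["image"][200:330,180:350]
cv2.imwrite("pics/s2.png",cv2.resize(c,None,fx=4,fy=4)[:,:,::-1])
```

```text
t 3.7 tcp [ 575.2 -155.9   89.5] f [-0.1 -0.1 -0.8] w 91.76980572636131 go [ 3.5 -0.4 -2.5] [-0.  0. -1.]
```

View pics/s2.png

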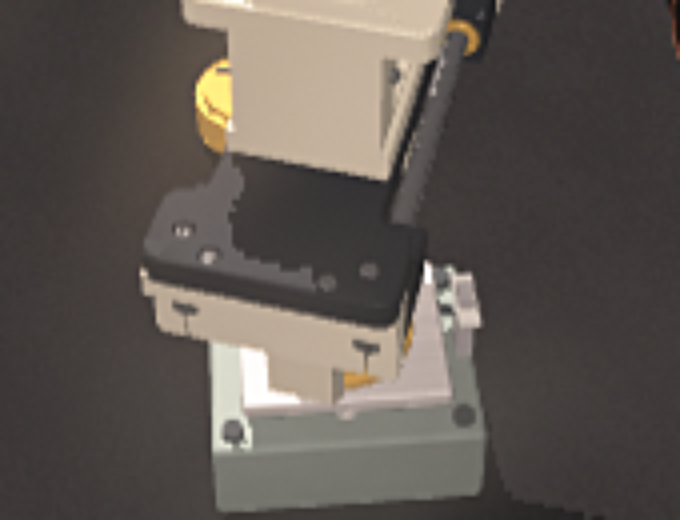

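The side view shows the gripper over the stand, with the fingers down around the arbor and no contact force. I'll nudge and close.

>>> {"method": "send_rows", "body": {"moves": [[2,0,-1.5,0],[0,0,0,0],[0,0,0,0],[0,0,0,0],[0,0,0,0],[0,0,0,0],[0,0,0,0],[0,0,0,0]], "hand": 0}}

```text
time: 4.75
tool_pos: [574.3, -154.1, 87.8]
tcp_rot: [1.488, 1.569, 1.152]
contact_force: [1.9, 5.7, 0.3]
grip_width: 22.2
```

>>> {"method": "send_rows", "body": {"moves": [[0,0,0,0],[0,0,0,0],[0,0,0,0],[0,0,0,0]]}}

```text
time: 5.25
tool_pos: [574.2, -154.1, 87.8]
tcp_rot: [1.513, 1.569, 1.177]
contact_force: [1.9, 5.5, 0.4]
grip_width: 22.0
```

The opening has stalled at 22 mm, wider than the 14 mm shank, and there is a 6 N sideways push along tool +y. One finger is touching first, so I'll shift toward +y.

>>> {"method": "send_rows", "body": {"moves": [[0,1,0,0],[0,1,0,0],[0,0,0,0],[0,0,0,0],[0,0,0,0]]}}

```text
time: 5.88
tool_pos: [574.4, -153.9, 87.7]
tcp_rot: [-1.416, 1.571, -1.752]
contact_force: [-0.3, -2.1, 0.5]
grip_width: 21.8
```

The sideways force has flipped sign, so both fingers are bearing on something about 22–24 mm wide. That must be the disc head: the pads reach about 38 mm back from the tip, up to z≈126. I'll open, drop to TCP z≈82 and close again.

>>> {"method": "send_rows", "body": {"moves": [[0,0,0,0],[0,0,0,0],[0,-0.5,0,0],[2,0,0,0],[2,0,0,0],[1.7,0,0,0],[0,0,0,0],[0,0,0,0]], "hand": 0.6}}

```text
time: 6.88
tool_pos: [574.3, -154.0, 82.0]
tcp_rot: [0.701, 1.571, 0.365]
contact_force: [-0.2, 0.0, -0.3]
grip_width: 55.3
```

Run:
```python
from h import *
o,M=to([573,-155,82]);c=wcap("pics/w3.png",o,M)
```

```text
t 6.875 tcp [ 574.3 -154.    82. ] f [-0.2  0.  -0.3] w 55.25157037491864 go [ 0.  -1.3 -1. ] [ 0.  0. -1.]
```

View pics/w3.png

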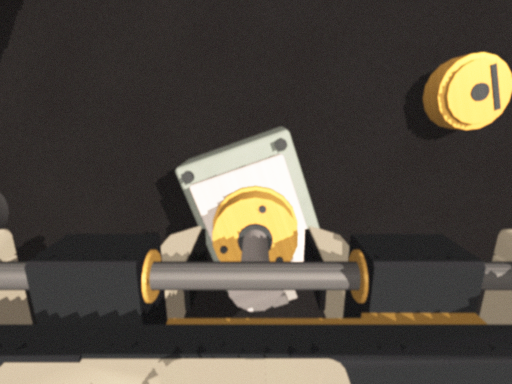

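The wrist view shows the shank at column 256, centred between the fingers at about (165) and (350). I'll close.

>>> {"method": "send_rows", "body": {"moves": [[0,0,0,0],[0,0,0,0],[0,0,0,0],[0,0,0,0],[0,0,0,0],[0,0,0,0],[0,0,0,0],[0,0,0,0]], "hand": 0}}

```text
time: 7.92
tool_pos: [574.3, -153.9, 82.0]
tcp_rot: [1.477, 1.571, 1.141]
contact_force: [0.5, 1.0, 0.5]
grip_width: 22.5
```

Run:
```python
from h import *
import cv2
from plant import capture
a=capture("wrist")["image"][180:320,140:370];b=capture("side")["image"][225:310,210:310]
f=lambda x:cv2.resize(x,(int(x.shape[1]*480/x.shape[0]*.78),375),interpolation=cv2.INTER_CUBIC)
i=np.hstack([f(a),f(b)]);i=i[:,:];print(i.shape)
i=cv2.resize(i,(800,int(i.shape[0]*800/i.shape[1])))
cv2.imwrite("pics/m4.png",np.clip(i.astype(float)*1.4,0,255)[:,:,::-1])
```

```text
(375, 1055, 3)[ WARN:0@2.016] global loadsave.cpp:1063 imwrite_ Unsupported depth image for selected encoder is fallbacked to CV_8U.
```

View pics/m4.png

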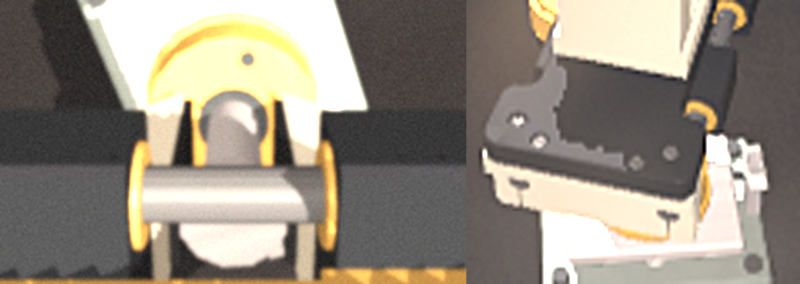

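The close-up shows gaps either side of the shank, so the fingers are still closing on the head rather than the shank. I'll project the TCP into the wrist image to see how far off I am.

Run:
```python
from h import *
import cv2
from plant import capture
o,M=to([573,-155,82])
c=capture("wrist");m=np.linalg.inv(np.array(c["mount"]));print(np.array(c["mount"]).round(3).tolist(),np.array(c["K"])[0,0])
def P(x,y,z):
    q=c["K"]@(m@[x,y,z,1])[:3];return (q[:2]/q[2]).round(0)
for x in(0,-19,-38,-45,-60):print(x,[P(x,y,z).tolist() for y,z in((0,0),(11,-9.5),(11,9.5),(-11,0))])
b=c["image"][180:330,180:340];cv2.imwrite("pics/m5.png",cv2.convertScaleAbs(cv2.resize(b,None,fx=4,fy=4,interpolation=cv2.INTER_CUBIC),alpha=1.5)[:,:,::-1])
```

```text
t 8.025 tcp [ 574.3 -153.9   82. ] f [0.1 1.5 0.8] w 22.347565282463318 go [ 0.  -1.4 -0.9] [ 0.  0. -1.]
[[-0.0, -0.272, 0.962, -158.612], [1.0, -0.0, 0.0, -0.613], [0.0, 0.962, 0.272, -72.07], [0.0, 0.0, 0.0, 1.0]] 304.95232180613357
0 [[256.0, 242.0], [275.0, 226.0], [275.0, 257.0], [236.0, 242.0]]
-19 [[256.0, 257.0], [278.0, 240.0], [277.0, 274.0], [234.0, 257.0]]
-38 [[256.0, 277.0], [281.0, 258.0], [280.0, 296.0], [231.0, 277.0]]
-45 [[256.0, 286.0], [283.0, 266.0], [281.0, 306.0], [230.0, 286.0]]
-60 [[256.0, 309.0], [286.0, 286.0], [285.0, 330.0], [227.0, 309.0]]
```

View pics/m5.png

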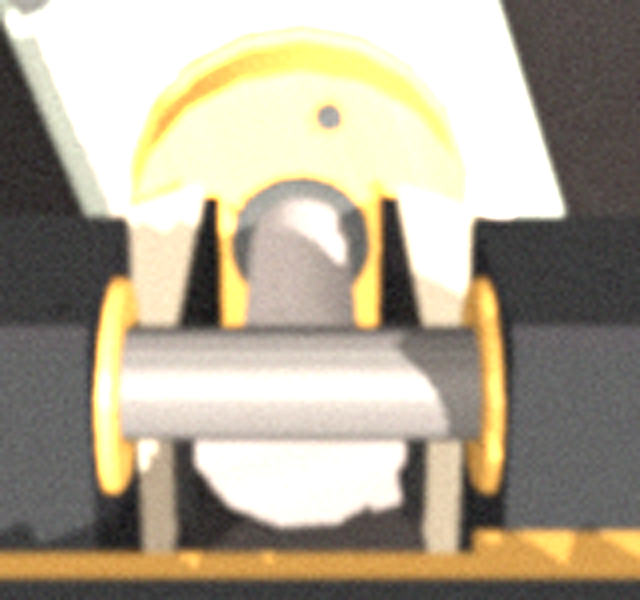

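The shank lies correctly on the finger plane at (256,242), but the pad gap (234–275, about 22 mm) is set by the head at about (255,297). The flat pads must reach just under the head. I'll open a little, lower to just above the drum (z 79) while watching the force, and close again.

>>> {"method": "send_rows", "body": {"moves": [[0,0,0,0],[0,0,0,0],[1,0,0,0],[1,0,0,0],[0.5,0,0,0],[0,0,0,0]], "hand": 0.4}}

```text
time: 8.82
tool_pos: [574.3, -154.0, 79.4]
tcp_rot: [2.601, 1.571, 2.265]
contact_force: [0.1, -0.2, 0.1]
grip_width: 36.7
```

>>> {"method": "send_rows", "body": {"moves": [[0,0,0,0],[0,0,0,0],[0,0,0,0],[0,0,0,0],[0,0,0,0],[0,0,0,0]], "hand": 0}}

```text
time: 9.57
tool_pos: [574.3, -154.0, 79.5]
tcp_rot: [1.223, 1.571, 0.887]
contact_force: [-0.2, 1.1, 0.3]
grip_width: 20.9
```

>>> {"method": "send_rows", "body": {"moves": [[0,0,0,0],[0,0,0,0],[0,0,0,0],[0,0,0,0],[0,0,0,0],[0,0,0,0]]}}

```text
time: 10.32
tool_pos: [574.3, -154.0, 79.5]
tcp_rot: [1.275, 1.571, 0.939]
contact_force: [-0.1, 1.6, 0.5]
grip_width: 20.7
```

The opening is still about 21 mm with a stable, firm hold on the arbor. I'll test the grip with a gentle 4 mm lift and watch the force. I expect about 6 N if it holds.

>>> {"method": "send_rows", "body": {"moves": [[-1,0,0,0],[-1,0,0,0],[-1,0,0,0],[-1,0,0,0],[0,0,0,0],[0,0,0,0]]}}

```text
time: 11.08
tool_pos: [574.2, -154.0, 83.4]
tcp_rot: [2.548, 1.571, 2.212]
contact_force: [1.8, 1.4, -5.8]
grip_width: 20.8
```

The pull reads about 6 N at 3.9 mm, as expected with no slip. I'll continue to 16 mm in two steps.

>>> {"method": "send_rows", "body": {"moves": [[-1,0,0,0],[-1,0,0,0],[-1,0,0,0],[-1,0,0,0],[-1,0,0,0],[-1,0,0,0],[0,0,0,0],[0,0,0,0]]}}

```text
time: 12.08
tool_pos: [574.2, -154.0, 89.4]
tcp_rot: [2.751, 1.571, 2.416]
contact_force: [1.9, 1.5, -8.8]
grip_width: 21.1
```

>>> {"method": "send_rows", "body": {"moves": [[-1,0,0,0],[-1,0,0,0],[-1,0,0,0],[-1,0,0,0],[-1,0,0,0],[-1,0,0,0],[0,0,0,0],[0,0,0,0]]}}

```text
time: 13.08
tool_pos: [574.2, -154.0, 95.4]
tcp_rot: [2.731, 1.57, 2.395]
contact_force: [3.0, 2.5, -10.7]
grip_width: 21.5
```

Run:
```python
from h import *
import cv2
from plant import capture
to([574,-154,95.5])
b=capture("side")["image"][225:325,210:330];cv2.imwrite("pics/s6.png",cv2.resize(b,None,fx=5,fy=5,interpolation=cv2.INTER_CUBIC)[:,:,::-1])
```

```text
t 13.075 tcp [ 574.2 -154.    95.4] f [  3.    2.5 -10.7] w 21.51352173696015 go [-0.1 -0.1 -0.2] [-0.  0. -1.]
```

View pics/s6.png

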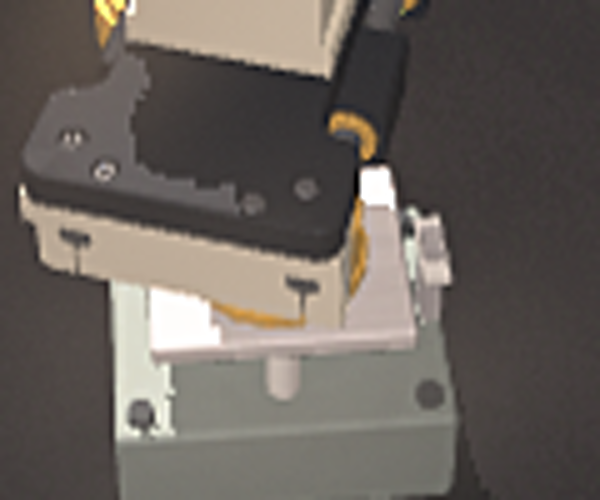

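>>> {"method": "send_rows", "body": {"moves": [[0,0,0,0],[0,0,0,0],[0,0,0,0],[0,0,0,0],[0,0,0,0],[0,0,0,0],[0,0,0,0],[0,0,0,0]]}}

```text
time: 14.12
tool_pos: [574.3, -154.0, 95.5]
tcp_rot: [2.412, 1.571, 2.076]
contact_force: [2.8, 1.5, -12.0]
grip_width: 20.9
```

The nest is raised, with a guide pin showing beneath it at (283,375), and the pull reads 12 N. It has been held for over a second. I'll now lower it gently.

>>> {"method": "send_rows", "body": {"moves": [[0,0,0,0],[0,0,0,0],[1,0,0,0],[1,0,0,0],[1,0,0,0],[1,0,0,0],[1,0,0,0],[1,0,0,0]]}}

```text
time: 15.12
tool_pos: [574.3, -154.0, 89.6]
tcp_rot: [0.529, 1.571, 0.193]
contact_force: [0.3, 2.6, -8.6]
grip_width: 21.2
```

>>> {"method": "send_rows", "body": {"moves": [[1,0,0,0],[1,0,0,0],[1,0,0,0],[1,0,0,0],[1,0,0,0],[1,0,0,0],[1,0,0,0],[0,0,0,0]]}}

```text
time: 16.12
tool_pos: [574.4, -154.0, 82.6]
tcp_rot: [0.456, 1.571, 0.121]
contact_force: [-0.1, 2.6, -5.1]
grip_width: 21.0
```

>>> {"method": "send_rows", "body": {"moves": [[1,0,0,0],[1,0,0,0],[0.5,0,0,0],[0,0,0,0],[0,0,0,0],[0,0,0,0]]}}

```text
time: 16.88
tool_pos: [574.4, -154.1, 80.1]
tcp_rot: [0.253, 1.571, -0.083]
contact_force: [-0.1, 2.6, -3.9]
grip_width: 21.5
```

>>> {"method": "send_rows", "body": {"moves": [[0.4,0,0,0],[0.3,0,0,0],[0,0,0,0],[0,0,0,0]]}}

```text
time: 17.38
tool_pos: [574.4, -154.1, 79.6]
tcp_rot: [0.11, 1.57, -0.226]
contact_force: [-0.4, 2.4, 0.3]
grip_width: 21.1
```

The force has returned to zero at the starting height, so the nest is on its stop. I'll let go and rise straight up.

>>> {"method": "send_rows", "body": {"moves": [[0,0,0,0],[0,0,0,0],[0,0,0,0],[0,0,0,0],[0,0,0,0],[0,0,0,0],[0,0,0,0],[0,0,0,0]], "hand": 1}}

```text
time: 18.38
tool_pos: [574.3, -154.0, 79.3]
tcp_rot: [1.165, 1.571, 0.829]
contact_force: [-0.0, -0.2, -0.2]
grip_width: 91.1
```

>>> {"method": "send_rows", "body": {"moves": [[-8,0,0,0],[-18,0,0,0],[-25,0,0,0],[-25,0,0,0],[-25,0,0,0],[-25,0,0,0],[-15,0,0,0],[0,0,0,0]]}}

```text
time: 19.38
tool_pos: [574.7, -154.2, 221.4]
tcp_rot: [-0.012, 1.568, -0.348]
contact_force: [0.4, -1.0, 0.6]
grip_width: 91.6
```

>>> {"method": "send_rows", "body": {"moves": [[0,15,-20,0],[0,30,-40,0],[0,30,-40,0],[0,30,-40,0],[0,15,-20,0],[0,0,0,0],[0,0,0,0]]}}

```text
time: 20.25
tool_pos: [463.1, 11.5, 219.9]
tcp_rot: [-2.218, 1.57, -2.554]
contact_force: [-0.4, 0.2, 0.1]
grip_width: 92.1
```

Run:
```python
from h import *
import cv2
from plant import capture
to([574,-154,95.5])
b=capture("side")["image"];cv2.imwrite("pics/s7.png",b[:,:,::-1])
```

```text
t 20.25 tcp [463.1  11.5 219.9] f [-0.4  0.2  0.1] w 92.12220246904585 go [ 124.4 -119.7  159.2] [-0. -0. -1.]
```

View pics/s7.png

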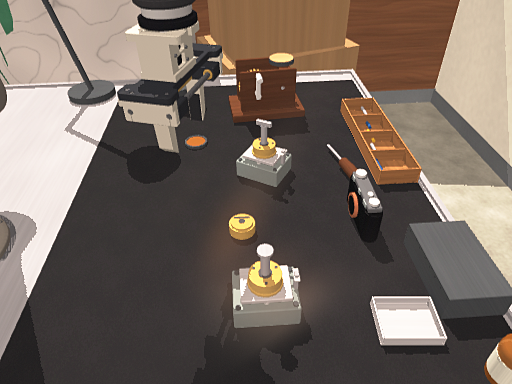

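The disc arbor's head is back at (265,250) with its nest down, as at the start. The key arbor at (264,125) is untouched, and the gripper is clear. I'm handing in.

```bash
python3 -c "
from plant import close_job
print(close_job())"
```

```text
the job is handed in; nothing more can be done
None
```

The disc-headed arbor stayed in its housing under a pull of about 12 N. I raised its nest about 15.5–16 mm, held it there for a little over a second, lowered it slowly to its stop and only then let go.

- **Pull:** the force followed the spring as expected with no sign of slip: about 6 N at 4 mm, 9 N at 10 mm and 11–12 N at the top. I did not check the pointer against the tab by eye; the lift comes from the tool height and the force.
- **Return:** the force on the tool was back to about 0 before I opened the fingers. The last side picture shows the disc head at its starting pixel, the wing-key arbor looking unmoved and the gripper clear. I handed in at about 20 s.
- **What disagreed:** the fingers stopped at 21–22 mm instead of 14 mm, even with the tips just above the drum. The close-up shows gaps beside the shank, so the pads were probably bearing on the edge of the 24 mm head, not the shank as you asked. The grip was still on the arbor and held for the whole pull.

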